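# Sanitise two sides of a strainer basket with a dead-man dial

## Task

Sanitise two sides of the strainer basket, whose blue-tabbed side already faces the lamp: with the fingers, press the orange paddle of the spring-return dial down past its first two clicks to the third (not on to the end stop), hold it there for two seconds, and let it spring all the way back. Then turn the basket a quarter turn so that its yellow-tabbed side stands squarely in front of the middle of the lamp, upright on the ledge and within a centimetre of the lamp's face, and let go of it. Finally press the paddle to the third click again and finish while still holding it there with the fingers; leave the bottle, salad container, can and scraper where they are and do not tip the basket over.

Things in the scene. Friction and masses are not known exactly. Their poses are not given: they have to be found in the camera images.
- lamp: Fixed white bar-shaped sanitising lamp, 30 (x) x 140 (y) x 62 mm high, upright on the ledge; origin at the centre of its underside. Its flat face with the violet lens looks along its own -x, 15 mm from the origin; a red tick on top marks the middle.
- basket: Loose square basket of perforated metal, 60 x 60 x 60 mm high, about 0.2 kg; origin at the centre of its underside, z up. Blue tab along the rim of its +x side, yellow tab along the rim of its +y side (a quarter turn counter-clockwise from blue, seen from above); tab tops at z = 66 mm. Black handle bar over the middle (see basket_handle). Starts upright, blue side 3 to 8 mm from the lamp's face.
- basket_blue (a point): Centre of the outer face of the blue-tabbed (+x) side, 30 mm from the basket's axis, 30 mm up.
- basket_yellow (a point): Centre of the outer face of the yellow-tabbed (+y) side, 30 mm from the basket's axis, 30 mm up.
- basket_handle (a point): Middle of the black handle bar, 90 mm above the basket's underside. The bar is 60 mm long (along the basket's x), 12 mm wide (y) and 12 mm tall, on two posts at its ends; free below for fingertips down to the tabs at 66 mm.
- switchbox: Fixed white switch box 50 (x) x 80 (y) x 120 mm high, origin at the centre of its underside. The grey dial (58 mm across) is on its -x face and turns about the box's x axis, which passes 80 mm above the ledge through the middle of the box. A grey arm from the dial sticks out sideways to the box's -y side, carrying the orange paddle.
- dial_turn (a joint): Dial turn in rad: 0 at rest, growing as the paddle is pressed down; end stop at 1.2. Clicks at 0.3, 0.6 and (third) 0.9. The arm points 0.45 rad above level at rest, 0.45 below level at the third click. A spring always returns it to 0: about 3 to 4 N at the paddle to start, 5 to 7 N to hold at the third click, each click adding about 1 N. It never stays by itself.
- dial: The grey dial with its arm and orange paddle, one moving part; origin on the dial's axis, in the switch box's frame at x = 0, y = 0, z = 80 mm. The arm lies in the dial's y-z plane and points to the box's -y side; this body turns about the box's +x by the joint value.
- paddle_top (a point): Centre of the flat upper face of the orange paddle (34 x 34 x 8 mm), the face to press; moves with the dial. The paddle's middle (4 mm below this face) is 73 mm from the dial's axis and 31.5 mm before the box's centre (-x); when level, the paddle's inner edge is 16 mm clear of the box's side.
- bottle: Loose green glass bottle, 66 mm across, 200 mm tall, standing; origin at the centre of its underside. Leave alone.
- salad: Loose transparent open salad container 130 x 130 x 60 mm, origin at the centre of its underside. Leave alone.
- can: Loose flattened aluminium can, a disc 66 mm across and 18 mm thick, origin at the centre of its underside. Leave alone.
- scraper: Loose yellow silicone scraper lying flat, 175 mm long along its x (handle from x = -100 mm, blade to x = 75 mm), 50 mm wide, 12 mm thick. Leave alone.
Not all that is in view belongs to the job. There is more than one size of the basket; the job needs the larger.

How it is judged:
On the way, in this order (a step that is already met when the one before it is completed fails the run):
1. first pass: blue side facing the lamp, dial held at the third click by the fingers for at least 1.5 s (value of joint dial_turn between 0.8 and 1.02 rad and contact force between the fingers and dial above 1.5 N and x of basket_blue in the frame of lamp between -0.028 and -0.009 m and y of basket_blue in the frame of lamp between -0.016 and 0.016 m and angle between the x axis of basket and the x axis of lamp, either way round below 0.16 rad and angle between basket's own z axis and vertical below 0.1 rad and height (world z) of basket below 0.005 m), for 1.5 s.
2. dial sprung back to rest (value of joint dial_turn below 0.1 rad), for 0.1 s.
3. dial at rest, basket turned and let go with its yellow side facing the lamp (value of joint dial_turn below 0.1 rad and x of basket_yellow in the frame of lamp between -0.028 and -0.009 m and y of basket_yellow in the frame of lamp between -0.016 and 0.016 m and angle between the y axis of basket and the x axis of lamp, either way round below 0.16 rad and angle between basket's own z axis and vertical below 0.1 rad and height (world z) of basket below 0.005 m and contact force between the fingers and basket below 0.1 N and linear speed of basket below 0.02 m/s), for 0.2 s.
At the end, for the whole second after the job is handed in: Fingers press the paddle (over 1.5 N), dial held at 0.80 to 1.02 rad; basket released, still, upright (0.1 rad) on the ledge, yellow side facing the lamp: its centre within 13 mm of the lamp's face and 16 mm of its middle, square within 0.16 rad (value of joint dial_turn between 0.8 and 1.02 rad and contact force between the fingers and dial above 1.5 N and x of basket_yellow in the frame of lamp between -0.028 and -0.009 m and y of basket_yellow in the frame of lamp between -0.016 and 0.016 m and angle between the y axis of basket and the x axis of lamp, either way round below 0.16 rad and angle between basket's own z axis and vertical below 0.1 rad and height (world z) of basket below 0.005 m and contact force between the fingers and basket below 0.1 N and linear speed of basket below 0.02 m/s); the arm keeps its last pose, push and grip.
It fails at once if the bottle is disturbed (moved over 20 mm) (distance of bottle from where it was at the start of the episode above 0.02 m).
It fails at once if the salad container is disturbed (moved over 20 mm) (distance of salad from where it was at the start of the episode above 0.02 m).
It fails at once if the can is disturbed (moved over 20 mm) (distance of can from where it was at the start of the episode above 0.02 m).
It fails at once if the scraper is disturbed (moved over 20 mm) (distance of scraper from where it was at the start of the episode above 0.02 m).
It fails at once if the basket is tipped over (angle between basket's own z axis and vertical above 0.6 rad).
It also fails if it takes over 67 s, if anything falls off the work surface, if the arm or the gripper's body presses on something with over 40 N, if the wrist force passes 120 N, or if a joint passes its speed limit or range.

## Robot

A 6-joint arm with a two-finger parallel gripper is mounted at the origin on the work surface. World frame = base frame: x ahead of the robot, y to its left, z up, the work surface at z = 0. Lengths are in m, angles in rad, forces in N, time in s.
With the tool pointing down it reaches from about 0.4 to 0.825 m from the base axis. Payload 7 kg.
Tool frame: the origin (TCP) lies at the very end of the fingers, on their centre line; the grasp point (between the pads) lies arm.hold_point_z behind it (arm.hold_point_z is the distance from the TCP to the grasp point, in m); z points along the fingers, y is the line along which they close (so a half turn about z gives the same grasp; the last joint's range is limited). The gripper opens to 88 mm and grips with 3 to 60 N. Pads are 19 mm wide; open, the fingers measure 130 mm over their backs; the gripper's body (78 mm by 193 mm) begins 47 mm behind the grasp point.
Start: joints at [1.434, 0.359, 0.012, 0, -1.224, -0.288], TCP at [0.278, 0.615, 0.227] pointing down, gripper open.
Joint ranges: [-3.07, 3.07], [-1.43, 2.12], [-1.02, 1.25], [-3.03, 1.67], [-3.05, -0], [-3.03, 3.03]. Speed limits (rad/s): [2.39, 2.39, 3.01, 3.14, 3.14, 3.14].

## Interface

Orientations are given as [roll, pitch, yaw] about the fixed x, y, z axes, in that order (R = Rz(yaw) Ry(pitch) Rx(roll)).
In Python, from station import arm gives the robot as it stands.
- The arm moves only by the shell command python3 -m creep 'ROWS' [FORCE]. ROWS is a JSON list of rows, 1 to 20 of them, each of 5 numbers: the finger opening in m, then dx, dy, dz in m, then a turn about the tool's z in rad; each row is the pose to reach, as a shift and turn from the pose commanded when the command began, along the tool's axes at that moment; what a row does not reach only later rows make up. A row lasts 1/12 s, in which the tool goes at most 0.0417 m and 0.125 rad, less where a joint would pass 70% of its speed; a pose out of reach is approached as far as the arm can. The fingers move at their own pace and stop on an object; FORCE is the grip in N (left out, the last holds). Time passes only in rows, so rows that do not move let the fingers close. It prints the time, the measured TCP pose, the force, the opening and the grip force at its end.
- arm.get_state(): the state, without advancing time (a new reading comes with each control period).
- arm.grab_frame(name): name is "side" or "top" or "wrist"; returns the picture (480x640x3 uint8, red, green, blue); there is no depth.
- arm.camera_params(name): a dict with "fx", "fy", "cx", "cy" (pixels), "D" ([k1, k2, p1, p2, k3] as OpenCV has them; the pictures are not rectified), "T" (4x4, takes a point from camera to world coordinates); the wrist camera has in their place "hand_eye" (4x4, takes a point from camera to tool coordinates, whose origin is the TCP and whose axes are the flange's). Camera axes: x right, y down, z forward; pixel columns grow to the right and rows downward; lengths in m; the calibration is good to about 2 mm. A picture is of the moment at which its call begins: read the wrist's pose just before it. camera_params takes no time and is no camera call.
- arm.job_done(): hands the job in; it is judged then, once.
The state is a dict: "t": time; "q": joint angles; "qd": joint speeds; "joint_efforts": joint torques, N m; "eef_pos": TCP position; "ee_rot": TCP orientation; "force": force on the tool from outside, world axes, zero at the start; "moment": the same for the moment, N m; "width": finger opening in m; "gripper_force": force on a finger pad.
Only numpy, scipy, OpenCV 4.12 (cv2) and the standard library are available. Lean on these libraries where they do the work, as an engineer would, in place of code of your own. Each camera call takes 0.05 s, during which the arm holds its last target. There are 200 camera calls.

## Working session

There is one attempt and no reset: what is moved stays moved. The work goes in short steps, Python scripts to look and compute and a shell command to move; the robot and the scene stay as the last step left them, time stands still between calls to the robot, and variables do not carry over. Pictures are saved under pics/ and viewed, at most 10 in all, crops included, and the job is handed in when it is done.

```bash
mkdir -p pics; python3 - <<'E'
from station import arm
import cv2,numpy as np
s=arm.get_state();print(s['t'],s['eef_pos'],s['ee_rot'],s['width'],arm.hold_point_z)
for n in['side','top']:
    cv2.imwrite(f'pics/{n}0.png',arm.grab_frame(n)[:,:,::-1]);p=arm.camera_params(n);print(n,p)
print(arm.camera_params('wrist'))
E
```

```text
0.0 [0.27803296 0.61451305 0.22562386] [ 3.13989648e+00 -1.55812589e-04 -4.24989243e-01] 0.08720169458582595 0.0188
side {'fx': 554.0283272676638, 'fy': 554.0283272676638, 'cx': 320.8066380412155, 'cy': 233.48442140653677, 'D': array([-0.16523208,  0.        ,  0.        ,  0.        ,  0.        ]), 'T': array([[ 0.91959729, -0.24130922,  0.31001723,  0.20257083],
       [-0.39283245, -0.55506876,  0.73319939, -0.94528776],
       [-0.00484689, -0.796033  , -0.60523382,  0.86814392],
       [ 0.        ,  0.        ,  0.        ,  1.        ]])}
top {'fx': 519.9823849591857, 'fy': 519.9823849591857, 'cx': 318.62033383085424, 'cy': 243.7726538470798, 'D': array([-0.06605212,  0.        ,  0.        ,  0.        ,  0.        ]), 'T': array([[-0.00962876, -0.9972356 ,  0.07367794,  0.51465755],
       [-0.99993057,  0.00910187, -0.00748374,  0.01172096],
       [ 0.00679245, -0.07374489, -0.99725401,  1.38871067],
       [ 0.        ,  0.        ,  0.        ,  1.        ]])}
{'fx': 358.4315732930783, 'fy': 358.4315732930783, 'cx': 320.1104562885476, 'cy': 236.65903799195715, 'D': array([-0.05978871,  0.        ,  0.        ,  0.        ,  0.        ]), 'hand_eye': array([[-8.22984938e-04, -9.67561009e-01, -2.52636133e-01,
         6.84429624e-02],
       [ 9.99999573e-01, -9.02730805e-04,  1.99743964e-04,
        -2.49620744e-04],
       [-4.21326891e-04, -2.52635861e-01,  9.67561339e-01,
        -1.57134537e-01],
       [ 0.00000000e+00,  0.00000000e+00,  0.00000000e+00,
         1.00000000e+00]])}
```

View pics/side0.png

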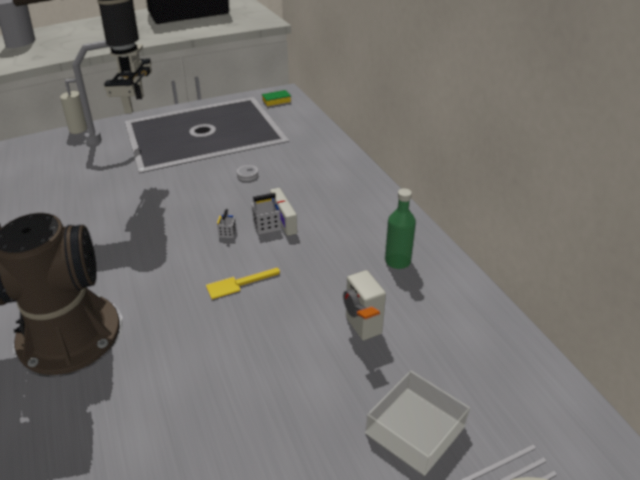

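View pics/top0.png

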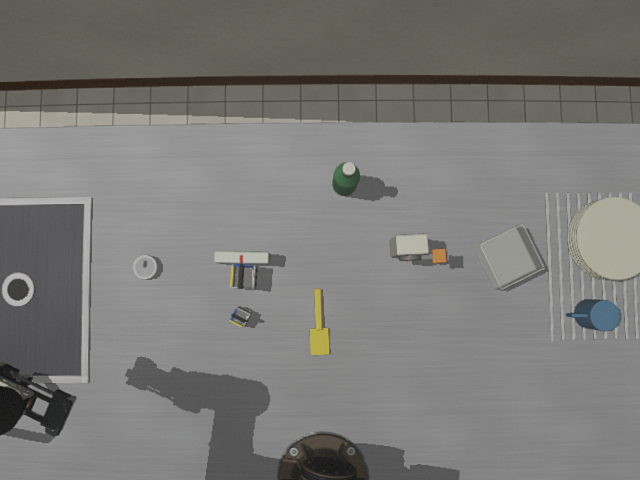

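The side view shows the large basket at (266,215) against the lamp (285,210), a small basket at (227,228), the switch box at (366,305) with its orange paddle at (368,312), and the bottle, salad container, can and scraper clear of them. In the top view the large basket is at (244,275), the small one at (241,316), the lamp tick at (241,259) and the paddle at (439,256).

Basket candidates in the top view: large at (244,275), small decoy at (241,316). I choose the one at the lamp. Next is a close crop.

```bash
python3 - <<'E'
import cv2,numpy as np
t=cv2.imread('pics/top0.png');s=cv2.imread('pics/side0.png')
f=lambda im,x,y:cv2.resize(im[y:y+60,x:x+80],(400,300),interpolation=cv2.INTER_CUBIC)
m=np.vstack([np.hstack([f(t,205,235),f(t,380,220)]),np.hstack([f(s,235,180),f(s,325,268)])])
cv2.imwrite('pics/m0.png',m)
E
```

```text
(no output)
```

View pics/m0.png

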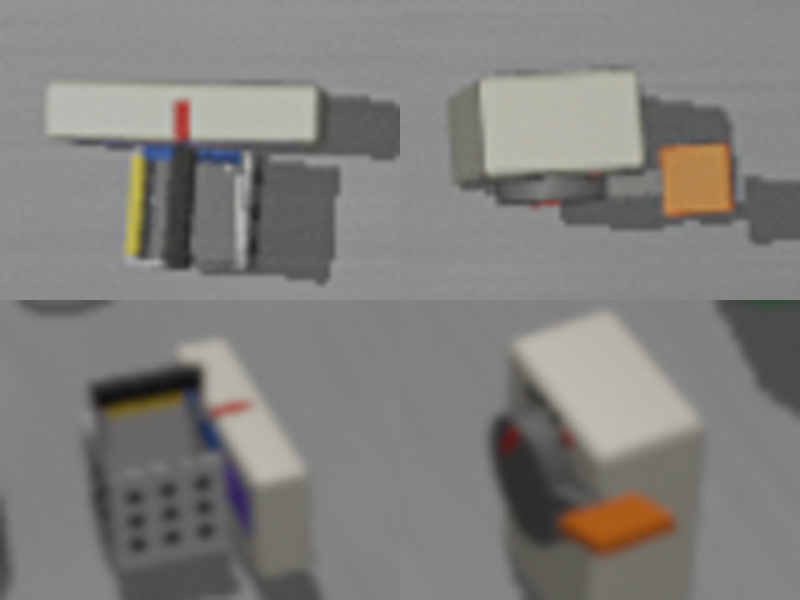

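The crop confirms the large basket: blue tab against the lamp, yellow tab on the left (+y), handle from (180,145) to (176,265) and tick at (181,120). The paddle is at (697,180) and the box top spans (480,80) to (642,170). Next I triangulate these.

```bash
cat > h.py <<'E'
from station import arm
import numpy as np,cv2
def ray(n,uv,T=None):
    p=arm.camera_params(n);T=p['T'] if T is None else T
    K=np.array([[p['fx'],0,p['cx']],[0,p['fy'],p['cy']],[0,0,1]])
    d=np.append(cv2.undistortPoints(np.float64([[uv]]),K,p['D'])[0,0],1)
    return T[:3,3],T[:3,:3]@d
def atz(r,z): return r[0]+r[1]*(z-r[0][2])/r[1][2]
def tri(a,b):
    A=[];B=[]
    for o,d in(a,b):
        P=np.eye(3)-np.outer(d,d)/(d@d);A.append(P);B.append(P@o)
    A=np.vstack(A);B=np.hstack(B);x=np.linalg.lstsq(A,B,rcond=None)[0]
    return x,np.linalg.norm(A@x-B)
E
cat > m.py <<'E'
from h import *
np.set_printoptions(precision=4,suppress=True)
c=lambda uv,o:((np.array(uv)+.5)/5-.5+o)
L=lambda *p:[c(q,(205,235)) for q in p]; R=lambda *p:[c((q[0]-400,q[1]),(380,220)) for q in p]
SL=lambda *p:[c((q[0],q[1]-300),(235,180)) for q in p]; SR=lambda *p:[c((q[0]-400,q[1]-300),(325,268)) for q in p]
def show(n,ps,v,z): print(n,[atz(ray(v,p),z)[:2].round(4).tolist() for p in ps])
show('lamp',L((47,84),(317,84),(318,139),(47,141)),'top',.062)
show('tick',L((181,101),(181,139)),'top',.062);show('tickS',SL((211,411),(250,405)),'side',.062)
show('handle',L((180,145),(176,266)),'top',.096)
show('box',R((480,80),(635,72),(642,167),(488,173)),'top',.12)
show('boxS',SR((512,346),(607,312),(703,430),(607,462)),'side',.12)
for n,a,b in [('tickfront',L((181,139))[0],SL((211,411))[0]),('handlemid',L((178,205))[0],SL((148,379))[0]),('paddle',R((697,180))[0],SR((617,521))[0]),
 ('boxfr',R((642,167))[0],SR((607,462))[0])]: print(n,*tri(ray('top',a),ray('side',b)))
for n,p in [('bottle',(346,180)),('salad',(512,258)),('scr',(319,320)),('small',(241,316))]: print(n,atz(ray('top',p),.03)[:2])
E
python3 m.py
```

```text
lamp [[0.5955, 0.2697], [0.5943, 0.1313], [0.5662, 0.1309], [0.5664, 0.2696]]
tick [[0.5862, 0.2009], [0.5668, 0.2009]]
tickS [[0.5639, 0.2025], [0.5845, 0.1996]]
handle [[0.5625, 0.1966], [0.5025, 0.1985]]
box [[0.6268, -0.187], [0.6301, -0.2637], [0.5832, -0.266], [0.581, -0.19]]
boxS [[0.5775, -0.1934], [0.6223, -0.19], [0.625, -0.2681], [0.5825, -0.269]]
tickfront [0.5652 0.2013 0.0624] 0.002282292134093053
handlemid [0.5315 0.1983 0.0931] 0.001873162118411468
paddle [ 0.5758 -0.2941  0.1138] 0.0017017906357351179
boxfr [ 0.5836 -0.2666  0.1175] 0.0002766392409683005
bottle [ 0.7837 -0.0726]
salad [ 0.5726 -0.5098]
scr [0.4166 0.0024]
small [0.4287 0.205 ]
```

Both views agree to about 3 mm. The box centre is near (0.6035,-0.2285) with yaw about 0.04. I will press at (0.575,-0.313) with the tool's y axis along the box's x, so the gripper body stays outside the box's side.

```bash
python3 -m creep '[[0,0.03,0.035,0,0.06],[0,0.06,0.07,0,0.12],[0,0.09,0.1,0,0.18],[0,0.12,0.13,0,0.24],[0,0.15,0.16,0,0.3],[0,0.18,0.19,0,0.36],[0,0.21,0.22,0,0.42],[0,0.24,0.25,0,0.48],[0,0.27,0.28,0,0.54],[0,0.3,0.31,0,0.6],[0,0.33,0.34,0,0.66],[0,0.36,0.37,0,0.72],[0,0.39,0.4,0,0.78],[0,0.42,0.43,0,0.84],[0,0.45,0.46,0,0.9],[0,0.47,0.49,0,0.95],[0,0.49,0.52,0,1.0],[0,0.51,0.54,0,1.05],[0,0.53,0.57,0,1.1],[0,0.53,0.57,0,1.105]]'
```

```text
t: 1.77
eef_pos: [0.5263, -0.1277, 0.2258]
ee_rot: [3.14, -0.001, -1.537]
force: [0.3, 1.7, 0.5]
width: -0.0
gripper_force: 0.0
```

```bash
python3 -m creep '[[0,0.04,-0.01,0,0],[0,0.08,-0.02,0,0],[0,0.115,-0.03,0,0],[0,0.15,-0.037,0.01,0],[0,0.175,-0.043,0.03,0],[0,0.187,-0.043,0.05,0],[0,0.187,-0.043,0.055,0],[0,0.187,-0.043,0.055,0],[0,0.187,-0.043,0.055,0]]' && python3 - <<'E'
from h import *
a=[cv2.resize(arm.grab_frame(n)[y:y+120,x:x+80,::-1],(400,600),interpolation=cv2.INTER_CUBIC) for n,x,y in[('side',325,240),('top',390,190)]]
cv2.imwrite('pics/p1.png',np.hstack(a))
E
```

```text
t: 2.52
eef_pos: [0.5767, -0.3075, 0.1716]
ee_rot: [3.141, -0.0, -1.53]
force: [0.8, -0.2, 0.6]
width: 0.0
gripper_force: 0.0
```

View pics/p1.png

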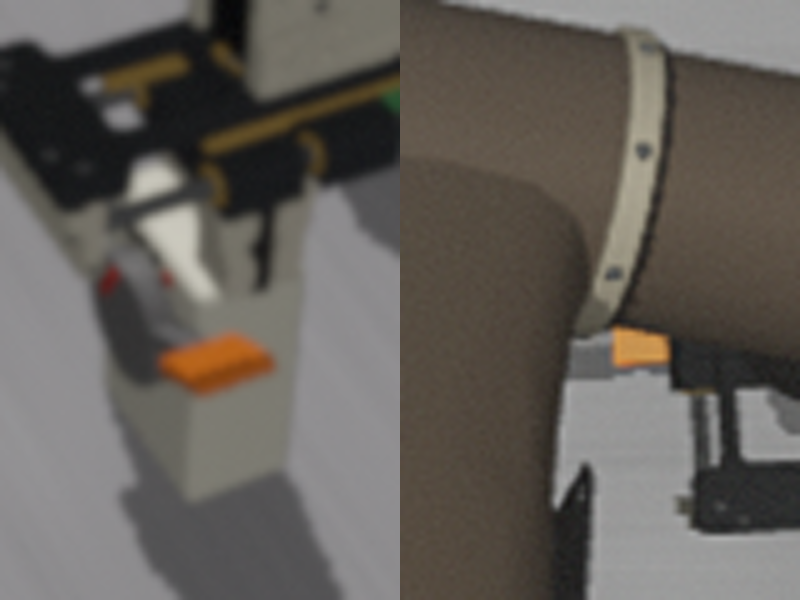

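The gripper's long side lies along x and clears the box. The paddle (215,362 in the left half) sits under the closed fingertips. Shifting 7 mm further out and pressing down.

```bash
python3 -m creep '[[0,0.007,0,0,0],[0,0.007,0,0.02,0],[0,0.007,0,0.04,0],[0,0.007,0,0.05,0],[0,0.007,0,0.06,0],[0,0.007,0,0.07,0],[0,0.007,0,0.08,0],[0,0.007,0,0.09,0],[0,0.007,0,0.1,0],[0,0.007,0,0.11,0],[0,0.007,0,0.115,0],[0,0.007,0,0.118,0],[0,0.007,0,0.12,0],[0,0.007,0,0.12,0]]' 20 && python3 - <<'E'
from h import *
a=[cv2.resize(arm.grab_frame(n)[y:y+120,x:x+80,::-1],(400,600),interpolation=cv2.INTER_CUBIC) for n,x,y in[('side',325,240),('top',390,190)]]
cv2.imwrite('pics/p2.png',a[0]);s=arm.get_state();print(s['eef_pos'],s['force'])
E
```

```text
t: 3.78
eef_pos: [0.5771, -0.3146, 0.0514]
ee_rot: [3.141, 0.0, -1.53]
force: [1.3, 0.9, 3.7]
width: 0.0005
gripper_force: 1.5
[ 0.57719847 -0.31480322  0.05183236] [1.12092557 1.43344435 3.20432642]
```

View pics/p2.png

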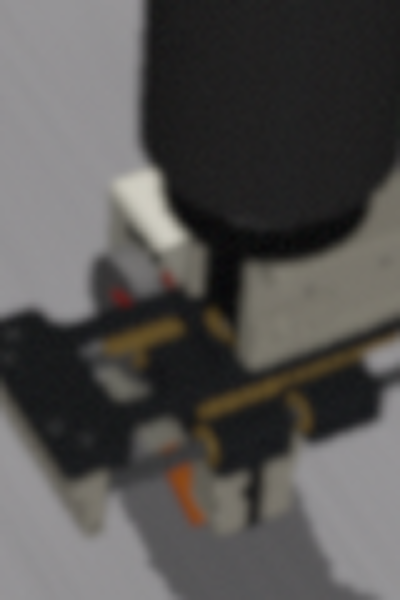

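The paddle strip is visible at (185,495) beside the fingers, but its angle is unclear. Checking with the wrist camera.

```bash
python3 - <<'E'
from h import *
im=arm.grab_frame('wrist')[:,:,::-1]
cv2.imwrite('pics/w1.png',im);s=arm.get_state();print(s['eef_pos'],s['force'],s['t'])
E
```

```text
[ 0.57719    -0.31485371  0.05187625] [0.40624988 1.46646411 4.05614004] 3.9333
```

View pics/w1.png

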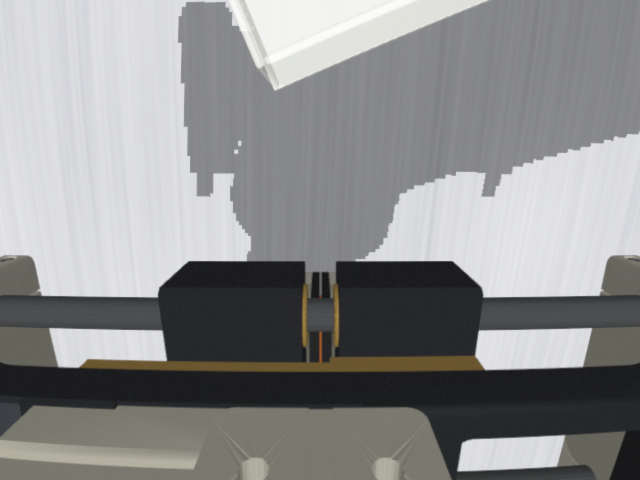

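The fingers hide the paddle in the wrist view. Comparing the orange pixels in the side view with projections of the paddle at several angles instead.

```bash
cat > pad.py <<'E'
from h import *
def proj(P):
    p=arm.camera_params('side');T=np.linalg.inv(p['T']);K=np.array([[p['fx'],0,p['cx']],[0,p['fy'],p['cy']],[0,0,1]])
    return cv2.projectPoints(np.float64([P]),T[:3,:3],T[:3,3],K,p['D'])[0][0,0] 
def pt(th,x,r,h,c=(.6036,-.2285),yaw=.04):
    f=.45-th; y=-(r*np.cos(f)-h*np.sin(f)); z=.08+r*np.sin(f)+h*np.cos(f)
    return [c[0]+x*np.cos(yaw)-y*np.sin(yaw),c[1]+x*np.sin(yaw)+y*np.cos(yaw),z]
crop=lambda p:((p-[325,240]+.5)*5-.5).round().astype(int).tolist()
if __name__=='__main__':
  for th in(0,.7,.8,.9,1.0,1.1):
    print(th,[crop(proj(pt(th,-.0485,r,h))) for r,h in((.056,.004),(.09,.004),(.09,-.004))])
  for f in('pics/p1.png','pics/p2.png'):
    im=cv2.imread(f)[:,:400];h=cv2.cvtColor(im,cv2.COLOR_BGR2HSV)
    m=(h[...,0]>4)&(h[...,0]<16)&(h[...,1]>190)&(h[...,2]>120);m[:340]=0
    ys,xs=np.nonzero(m);print(f,[(y,xs[ys==y].min(),xs[ys==y].max()) for y in np.unique(ys)[::8]])
E
python3 pad.py
```

```text
0 [[158, 360], [199, 385], [202, 404]]
0.7 [[163, 439], [202, 511], [199, 520]]
0.8 [[161, 447], [198, 522], [194, 530]]
0.9 [[158, 453], [194, 531], [188, 537]]
1.0 [[155, 458], [188, 537], [182, 542]]
1.1 [[151, 461], [181, 542], [175, 544]]
pics/p1.png [(np.int64(340), np.int64(230), np.int64(232)), (np.int64(348), np.int64(203), np.int64(250)), (np.int64(356), np.int64(171), np.int64(261)), (np.int64(364), np.int64(165), np.int64(266)), (np.int64(372), np.int64(171), np.int64(248)), (np.int64(380), np.int64(185), np.int64(229))]
pics/p2.png [(np.int64(471), np.int64(181), np.int64(182)), (np.int64(479), np.int64(176), np.int64(185)), (np.int64(487), np.int64(179), np.int64(184))]
```

```bash
python3 - <<'E'
from h import *
im=np.mean([arm.grab_frame('side').astype(float) for _ in range(4)],0)
w=im[328:350,354:370];print('R-B, rows 328.., cols 354..369')
for r,l in zip(range(328,350),(w[...,0]-w[...,2]).astype(int)):print(r,*[f'{v:4d}' for v in l])
s=arm.get_state();print(s['eef_pos'],s['force'],s['moment'],s['t'])
E
```

```text
R-B, rows 328.., cols 354..369
328    6    8   11   15   24   30   26   14    6    3    5   14   32   38   25    6
329    5    7   12   20   30   33   24   10    2    0    0    6   23   38   31   11
330    2    6   10   16   22   18   10    3    1    0    0    5   20   36   32   13
331    0    1    4    6    6    5    3    6    8    6    5   10   25   37   31   13
332    0    0    0    0    4   10   19   30   35   24   13   14   25   34   27    9
333   -1   -1    0    4   20   38   54   69   67   43   20   14   18   21   16    3
334   -1   -1    1   11   39   69   88   98   87   51   22   13   12   10    7    2
335    0    0    1   11   39   77  104  111   91   52   21   12   10    9    8    7
336   -1    0    0    6   27   65   99  110   90   51   21   12   11   10   12   11
337    0    0    0    2   14   45   84  106   88   50   22   12   11   12   12   13
338    0    0    0    0    6   27   66   97   88   52   23   12   12   12   12   13
339    0    0    0    0    1   14   45   82   90   60   27   13   11   11   12   13
340    0    0    0    0    1    6   26   64   91   71   37   
[... 196 characters left out ...]
  0    0    0    0    0    0    1   14   44   80   88   65   34   17   12   13
344    0    0    0    0    0    0    0    5   23   51   62   48   28   14   11   12
345    0    0   -1    0   -1    0    0    1    8   19   23   18   11    8   10   11
346    0    0    0   -1    0    0    0    0    1    3    3    3    2    3    6    8
347    0    0    0    0    0    0    0    0    0    0    0    0    0    0    2    2
348    0    0    0   -1    0    0    0    0    0    0    0    0    0    0    0    0
349    0    0    0   -1    0    0    0    0    0    0    0    0    0   -1    0    0
[ 0.57719282 -0.314896    0.05184334] [0.67953784 1.68009087 4.39677755] [ 0.56993676 -0.2692562   0.0300122 ] 4.1333
```

Edge slope and end position put the angle at about 0.80 to 0.85. Pressing 6 mm further to centre it, then holding.

```bash
python3 -m creep '[[0,0,0,0.003,0],[0,0,0,0.006,0],[0,0,0,0.006,0],[0,0,0,0.006,0],[0,0,0,0.006,0],[0,0,0,0.006,0]]'; python3 - <<'E'
from h import *
im=np.mean([arm.grab_frame('side').astype(float) for _ in range(6)],0)
w=im[335:350,354:370]
for r,l in zip(range(335,350),(w[...,0]-w[...,2]).astype(int)):print(r,*[f'{v:4d}' for v in l])
s=arm.get_state();print(s['eef_pos'],s['force'],s['moment'],s['t'])
from pad import proj,pt
for th in(0,.7,.8,.9,1.,1.1):print(th,*[proj(pt(th,-.0485,r,-.004)).round(2) for r in(.065,.09)])
E
```

```text
t: 4.63
eef_pos: [0.5772, -0.315, 0.0458]
ee_rot: [-3.141, -0.0, -1.53]
force: [0.1, 0.1, 4.5]
width: 0.0002
gripper_force: 2.1
335   -1    0    0    2   12   28   42   54   54   35   18   17   23   26   17    3
336   -1   -1    0    7   30   61   80   89   78   47   21   14   14   12    7    0
337    0    0    0    8   34   73  101  108   88   50   21   12   11   10    6    5
338    0    0    0    5   25   63  100  110   87   48   20   12   11   11    9    9
339    0    0    0    1   14   44   85  105   83   43   18   12   11   12   12   12
340    0    0    0    0    6   27   65   96   79   40   16   11   12   12   12   13
341    0    0    0    0    2   14   44   82   78   43   19   12   11   12   12   13
342    0   -1    0    0    0    6   26   64   82   58   31   17   12   11   12   13
343    0    0    0    0    0    1   13   45   80   80   53   27   15   12   12   12
344   -1    0    0    0    0    0    6   27   64   84   66   36   18   11   11   12
345    0    0    0    0   -1    0    1   12   38   56   48   29   15   12   11   13
346   -1    0    0    0    0    0    0    4   13   20   17   11    8    9   11   13
347    0    0    0    0    0    0    0    0    1    3    2    1    3    7   10   12
348    0    0   -1    0   -1    0    0    0    0    0    0    0    0    4    8   10
349    0   -1    0    0    0    0    0    0    0    0    0    0    0    1    4    5
[ 0.57715813 -0.31494461  0.04562037] [ 0.16983746 -1.35244098  4.65614521] [ 0.15796757 -0.18165017 -0.04012723] 4.9333
0 [359.06 316.69] [365.03 320.41]
0.7 [358.57 333.19] [364.39 343.69]
0.8 [357.9  334.51] [363.44 345.53]
0.9 [357.09 335.53] [362.3  346.93]
1.0 [356.16 336.24] [361.  347.9]
1.1 [355.12 336.63] [359.55 348.44]
```

Estimates now agree at about 0.88 rad. Adding 2 mm, then holding about 2.2 s.

```bash
python3 -m creep '[[0,0,0,0.002,0],[0,0,0,0.002,0],[0,0,0,0.002,0],[0,0,0,0.002,0],[0,0,0,0.002,0],[0,0,0,0.002,0],[0,0,0,0.002,0],[0,0,0,0.002,0],[0,0,0,0.002,0],[0,0,0,0.002,0],[0,0,0,0.002,0],[0,0,0,0.002,0],[0,0,0,0.002,0],[0,0,0,0.002,0],[0,0,0,0.002,0],[0,0,0,0.002,0],[0,0,0,0.002,0],[0,0,0,0.002,0],[0,0,0,0.002,0],[0,0,0,0.002,0]]'; python3 -m creep '[[0,0,0,0,0],[0,0,0,0,0],[0,0,0,0,0],[0,0,0,0,0],[0,0,0,0,0],[0,0,0,0,0],[0,0,0,0,0],[0,0,0,0,0]]'
```

```text
t: 6.6
eef_pos: [0.5772, -0.3149, 0.0437]
ee_rot: [-3.141, -0.0, -1.53]
force: [0.6, 0.9, 6.0]
width: 0.0005
gripper_force: 2.4
t: 7.27
eef_pos: [0.5772, -0.3148, 0.0437]
ee_rot: [-3.141, -0.0, -1.53]
force: [0.5, 1.1, 6.8]
width: 0.0002
gripper_force: 2.4
```

Held about 3 s within range, with force rising to 6.8 N. Releasing and travelling to the basket.

```bash
python3 -m creep '[[0,0,0,-0.02,0],[0,0,0,-0.05,0],[0,0,0,-0.085,0],[0,0,0,-0.12,0],[0,0,0,-0.146,0],[0,0,0,-0.146,0]]'; python3 -m creep '[[0.088,-0.03,0.001,0,-0.09],[0.088,-0.06,0.002,0,-0.18],[0.088,-0.09,0.004,0,-0.27],[0.088,-0.12,0.006,0,-0.36],[0.088,-0.15,0.008,0,-0.45],[0.088,-0.18,0.01,0,-0.54],[0.088,-0.21,0.012,0,-0.63],[0.088,-0.24,0.014,0,-0.72],[0.088,-0.27,0.016,0,-0.81],[0.088,-0.3,0.018,0,-0.9],[0.088,-0.33,0.02,0,-0.99],[0.088,-0.36,0.022,0,-1.08],[0.088,-0.39,0.024,0,-1.17],[0.088,-0.42,0.024,0,-1.26],[0.088,-0.45,0.024,0,-1.35],[0.088,-0.48,0.024,0,-1.44],[0.088,-0.5,0.024,0,-1.5],[0.088,-0.514,0.024,0,-1.515],[0.088,-0.514,0.024,0,-1.515],[0.088,-0.514,0.024,0,-1.515]]'; python3 - <<'E'
from h import *
s=arm.get_state();print(s['eef_pos'],s['ee_rot'],s['q'])
side=arm.grab_frame('side')[268:328,325:405,::-1];w=arm.grab_frame('wrist')[:,:,::-1]
m=np.zeros((480,800,3),np.uint8);m[:,:640]=w;m[:120,640:]=cv2.resize(side,(160,120))
cv2.imwrite('pics/w2.png',m)
E
```

```text
t: 7.77
eef_pos: [0.5792, -0.316, 0.1956]
ee_rot: [-3.134, -0.003, -1.529]
force: [0.6, -0.3, 0.2]
width: 0.0005
gripper_force: 0.0
t: 9.43
eef_pos: [0.5314, 0.1977, 0.1887]
ee_rot: [3.141, 0.002, -0.016]
force: [-0.0, -0.1, -0.2]
width: 0.0877
gripper_force: 0.0
[0.53144469 0.19769902 0.18867137] [ 3.14062543e+00  1.57124740e-03 -1.56632532e-02] [ 7.00989251e-01  2.11678612e-01 -2.83266557e-01 -3.43755405e-04
 -1.07767125e+00  8.54307586e-01]
```

View pics/w2.png

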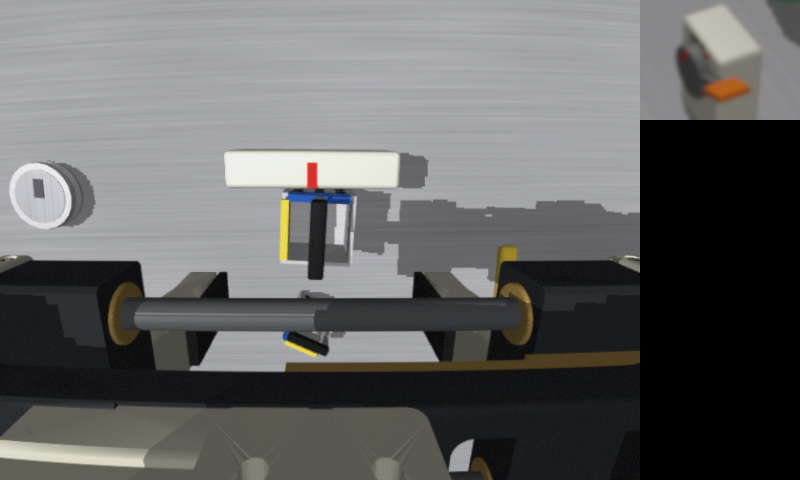

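The wrist view shows the handle from (318,200) to (316,278), the lamp tick at (312,163)-(312,187), lamp face corners (226,187) and (399,186), and the inset shows the dial back at rest. Locating them from this view.

```bash
python3 - <<'E'
from h import *
from scipy.spatial.transform import Rotation as Ro
s=arm.get_state();T=np.eye(4);T[:3,:3]=Ro.from_euler('xyz',s['ee_rot']).as_matrix();T[:3,3]=s['eef_pos']
T=T@arm.camera_params('wrist')['hand_eye']
for n,p,z in[('h far',(318,200),.096),('h near',(316,278),.096),('tick',(312,187),.062),('lf',(226,187),.062),('rf',(399,186),.062),('blueL',(288,198),.066),('blueR',(351,198),.066)]:print(n,atz(ray('wrist',p,T),z))
E
```

```text
h far [0.5613978  0.19760795 0.096     ]
h near [0.50295749 0.20020607 0.096     ]
tick [0.56656471 0.20241562 0.062     ]
lf [0.56793185 0.27077309 0.062     ]
rf [0.56625669 0.13337399 0.062     ]
blueL [0.55874257 0.22139905 0.066     ]
blueR [0.55786697 0.17184132 0.066     ]
```

```bash
python3 -m creep '[[0.088,0,-0.001,0.03,0.015],[0.088,0,-0.001,0.06,0.015],[0.088,0,-0.001,0.085,0.015],[0.088,0,-0.001,0.1,0.015],[0.088,0,-0.001,0.11,0.015],[0.088,0,-0.001,0.116,0.015],[0.088,0,-0.001,0.116,0.015],[0.088,0,-0.001,0.116,0.015],[0,0,-0.001,0.116,0.015],[0,0,-0.001,0.116,0.015],[0,0,-0.001,0.116,0.015],[0,0,-0.001,0.116,0.015],[0,0,-0.001,0.116,0.015],[0,0,-0.001,0.116,0.015],[0,0,-0.001,0.116,0.015],[0,0,-0.001,0.116,0.015],[0,0,-0.001,0.116,0.015],[0,0,-0.001,0.116,0.015]]' 30
```

```text
t: 11.03
eef_pos: [0.532, 0.1987, 0.0735]
ee_rot: [3.142, 0.0, -0.03]
force: [0.7, 0.9, -0.2]
width: 0.0266
gripper_force: 0.0
```

```bash
python3 -m creep '[[0,0,0,0,0],[0,0,0,0,0],[0,0,0,0,0],[0,0,0,0,0],[0,0,0,0,0],[0,0,0,0,0],[0,0,0,0,0],[0,0,0,0,0]]' 30
```

```text
t: 11.7
eef_pos: [0.532, 0.1987, 0.0735]
ee_rot: [3.142, 0.0, -0.03]
force: [-0.4, -0.5, -1.9]
width: 0.0117
gripper_force: 29.8
```

```bash
python3 -m creep '[[0,0,0,-0.006,0],[0,0,0,-0.012,0],[0,-0.012,0,-0.012,0],[0,-0.024,-0.002,-0.012,0],[0,-0.024,-0.002,-0.012,0.1],[0,-0.024,-0.002,-0.012,0.22],[0,-0.024,-0.002,-0.012,0.34],[0,-0.024,-0.002,-0.012,0.46],[0,-0.024,-0.002,-0.012,0.58],[0,-0.024,-0.002,-0.012,0.7],[0,-0.024,-0.002,-0.012,0.82],[0,-0.024,-0.002,-0.012,0.94],[0,-0.024,-0.002,-0.012,1.06],[0,-0.024,-0.002,-0.012,1.18],[0,-0.024,-0.002,-0.012,1.3],[0,-0.024,-0.002,-0.012,1.42],[0,-0.024,-0.002,-0.012,1.5],[0,-0.024,-0.002,-0.012,1.55],[0,-0.024,-0.002,-0.012,1.55],[0,-0.024,-0.002,-0.012,1.55]]'
```

```text
t: 13.37
eef_pos: [0.5073, 0.2015, 0.0857]
ee_rot: [3.141, 0.0, -1.578]
force: [0.0, 0.3, -3.3]
width: 0.0114
gripper_force: 29.8
```

```bash
python3 -m creep '[[0,0,-0.008,0,0],[0,0,-0.016,0,0],[0,0,-0.0225,0,0],[0,0,-0.0225,0,0],[0,0,-0.0225,0.004,0],[0,0,-0.0225,0.008,0],[0,0,-0.0225,0.011,0],[0,0,-0.0225,0.012,0],[0,0,-0.0225,0.012,0],[0,0,-0.0225,0.012,0],[0,0,-0.0225,0.012,0]]';  python3 -m creep '[[0.03,0,0,0,0],[0.05,0,0,0,0],[0.07,0,0,0,0],[0.088,0,0,0,0],[0.088,0,0,0,0],[0.088,0,0,0,0],[0.088,0,0,0,0],[0.088,0,0,0,0],[0.088,0,0,-0.01,0],[0.088,0,0,-0.03,0],[0.088,0,0,-0.06,0],[0.088,0,0,-0.09,0],[0.088,0,0,-0.116,0],[0.088,0,0,-0.116,0],[0.088,0,0,-0.116,0]]'; python3 - <<'E'
from h import *
s=arm.get_state();print(s['eef_pos'],s['ee_rot'])
cv2.imwrite('pics/w3w.png',arm.grab_frame('wrist')[:,:,::-1])
a=cv2.resize(arm.grab_frame('side')[165:255,225:345,::-1],(800,600),interpolation=cv2.INTER_CUBIC)
w=cv2.imread('pics/w3w.png')
cv2.imwrite('pics/w3.png',np.hstack([w[:,80:560],a[:480,100:420]]))
E
```

```text
t: 14.28
eef_pos: [0.5305, 0.2013, 0.0735]
ee_rot: [3.142, 0.0, -1.58]
force: [-0.4, -0.4, -2.9]
width: 0.0118
gripper_force: 29.9
t: 15.53
eef_pos: [0.5314, 0.2018, 0.1921]
ee_rot: [-3.138, 0.003, -1.58]
force: [-0.2, -0.0, -0.8]
width: 0.0879
gripper_force: 0.0
[0.53143643 0.20184759 0.19212866] [-3.13815967e+00  2.77345548e-03 -1.57971231e+00]
```

View pics/w3.png

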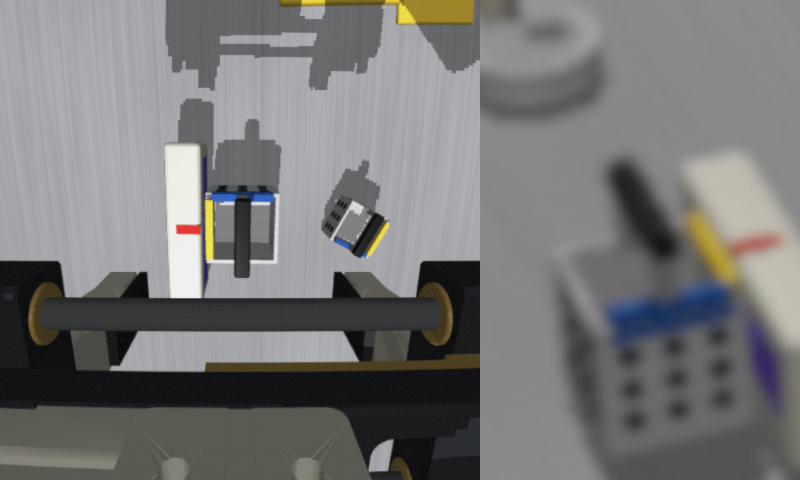

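The yellow side faces the lamp and the basket stands upright and released: handle at (242,198)-(242,277), tick at (188,229), yellow tab edge at column 206 and lamp edge at column 203. Checking numerically.

```bash
python3 - <<'E'
from h import *
from scipy.spatial.transform import Rotation as Ro
s=arm.get_state();T=np.eye(4);T[:3,:3]=Ro.from_euler('xyz',s['ee_rot']).as_matrix();T[:3,3]=s['eef_pos']
T=T@arm.camera_params('wrist')['hand_eye']
for n,p,z in[('h a',(322,198),.096),('h b',(322,277),.096),('tick',(280,229),.062),('face far',(281,150),.062),('face near',(283,290),.062),('yel a',(286,200),.066),('yel b',(286,255),.066)]:print(n,atz(ray('wrist',p,T),z))
print(s['force'])
E
```

```text
h a [0.52929404 0.17048151 0.096     ]
h b [0.52981123 0.2296394  0.096     ]
tick [0.56367846 0.20064604 0.062     ]
face far [0.56059641 0.13773143 0.062     ]
face near [0.56321077 0.2542812  0.062     ]
yel a [0.55758634 0.17623674 0.066     ]
yel b [0.55912486 0.22166801 0.066     ]
[ 0.74927745  0.64239419 -0.4264103 ]
```

Gap is about 3 to 6 mm, off-centre under 2 mm, square. Back to the paddle.

```bash
python3 -m creep '[[0,0.03,-0.003,0,0],[0,0.06,-0.006,0,-0.01],[0,0.095,-0.009,0,-0.01],[0,0.13,-0.013,0,-0.02],[0,0.165,-0.017,0,-0.02],[0,0.2,-0.02,0,-0.03],[0,0.235,-0.024,0,-0.03],[0,0.27,-0.027,0,-0.04],[0,0.305,-0.03,0,-0.04],[0,0.34,-0.034,0,-0.05],[0,0.375,-0.038,0,-0.05],[0,0.41,-0.041,0,-0.05],[0,0.445,-0.044,0,-0.05],[0,0.475,-0.047,0,-0.05],[0,0.5,-0.05,0,-0.05],[0,0.516,-0.05,0,-0.05],[0,0.516,-0.05,0,-0.05],[0,0.516,-0.05,0,-0.05],[0,0.516,-0.05,0,-0.05],[0,0.516,-0.05,0,-0.05]]' 20
```

```text
t: 17.3
eef_pos: [0.5758, -0.3143, 0.1891]
ee_rot: [3.141, 0.0, -1.529]
force: [0.4, 0.1, -0.5]
width: 0.0002
gripper_force: 0.0
```

```bash
python3 -m creep '[[0,0.001,-0.001,0.03,0],[0,0.001,-0.001,0.055,0],[0,0.001,-0.001,0.065,0],[0,0.001,-0.001,0.075,0],[0,0.001,-0.001,0.085,0],[0,0.001,-0.001,0.095,0],[0,0.001,-0.001,0.105,0],[0,0.001,-0.001,0.115,0],[0,0.001,-0.001,0.125,0],[0,0.001,-0.001,0.132,0],[0,0.001,-0.001,0.138,0],[0,0.001,-0.001,0.142,0],[0,0.001,-0.001,0.1445,0],[0,0.001,-0.001,0.1455,0],[0,0.001,-0.001,0.1455,0],[0,0.001,-0.001,0.1455,0],[0,0.001,-0.001,0.1455,0],[0,0.001,-0.001,0.1455,0],[0,0.001,-0.001,0.1455,0],[0,0.001,-0.001,0.1455,0]]' 20; python3 - <<'E'
from h import *
im=np.mean([arm.grab_frame('side').astype(float) for _ in range(4)],0)
w=im[336:349,354:370]
for r,l in zip(range(336,349),(w[...,0]-w[...,2]).astype(int)):print(r,*[f'{v:4d}' for v in l])
a=cv2.resize(im[165:225,225:305,::-1],(400,300),interpolation=cv2.INTER_CUBIC);cv2.imwrite('pics/e.png',a)
s=arm.get_state();print(s['eef_pos'],s['force'],s['t'])
E
```

```text
t: 18.97
eef_pos: [0.5772, -0.3161, 0.0445]
ee_rot: [-3.141, -0.0, -1.53]
force: [-0.1, 1.0, 5.4]
width: 0.0007
gripper_force: 2.3
336   -1    0   -1    0    8   26   45   58   62   47   23   14   17   23   22    9
337   -1   -2    0    3   19   51   81   93   86   58   28   13   11   11    9    2
338    0    0    0    2   19   57   94  109   96   61   28   13   11   10    8    6
339    0    0    0    1   13   44   86  109   95   59   26   13   11   11   11   11
340    0    0    0    0    6   27   67  100   92   54   23   13   12   12   12   12
341   -1    0    0    0    2   14   47   86   88   54   24   12   11   12   12   13
342    0   -1    0    0    0    6   29   68   87   62   31   15   11   11   12   12
343    0    0    0    0    0    2   16   52   85   76   44   21   12   12   12   13
344    0   -1    0    0    0    0    9   36   71   80   53   25   14   11   11   13
345    0    0    0    0    0    0    4   18   42   55   42   21   12   12   12   12
346    0    0   -1   -1    0    0    0    5   15   21   15    9    8   10   12   13
347    0    0   -1    0    0    0    0    0    2    3    3    1    3    8   11   13
348    0    0    0   -1    0    0    0    0    0    0    0    0    1    5   10   12
[ 0.57719326 -0.31609136  0.04451817] [0.21266594 1.21446906 5.38488911] 19.1667[ WARN:0@1.886] global loadsave.cpp:1063 imwrite_ Unsupported depth image for selected encoder is fallbacked to CV_8U.
```

View pics/e.png

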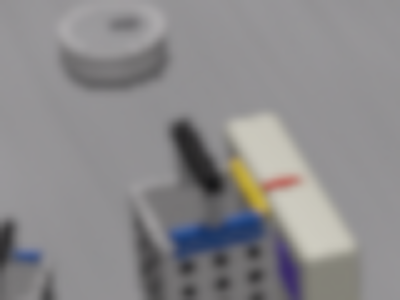

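The basket is still in place. The paddle angle matches the first hold closely. Adding 1.5 mm and handing in.

```bash
python3 -m creep '[[0,0,0,0.0015,0],[0,0,0,0.0015,0],[0,0,0,0.0015,0],[0,0,0,0.0015,0],[0,0,0,0.0015,0],[0,0,0,0.0015,0]]' && python3 -c "
from station import arm
print(arm.job_done())"
```

```text
t: 19.67
eef_pos: [0.5773, -0.3161, 0.0431]
ee_rot: [-3.141, -0.0, -1.53]
force: [0.6, 0.7, 5.8]
width: 0.0007
gripper_force: 2.3
the job is handed in; nothing more can be done
None
```

I handed the job in at 19.7 s with the paddle still held at about the third click (roughly 0.9 rad, estimated from the pictures) and the basket released, upright and yellow side square to the lamp about 3–6 mm off; no verdict was returned.

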